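Rebuild a washed gas burner

ROBOT

A 6-joint arm with a two-finger parallel gripper is mounted at the origin on a cart in front of the work surface, level with it; the furniture and walls round the work are solid. World frame = base frame: x ahead of the robot, y to its left, z up, the work surface at z = 0. Lengths are in m, angles in rad, forces in N, time in s.
With the tool pointing down it reaches from about 0.3 to 1 m from the base axis. Payload 5.1 kg.
Tool frame: the origin (TCP) lies between the finger pads; the fingertips stand ahead of it and the grasp point (between the pads) is the TCP (tips_ahead is the z of the fingertips in the tool frame, in m); z points along the fingers, y is the line along which they close (so a half turn about z gives the same grasp; the last joint's range is limited). The gripper opens to 95 mm and grips with 3 to 60 N. Pads are 20 mm wide; open, the fingers measure 119 mm over their backs; the gripper's body (75 mm by 180 mm) begins 59 mm behind the grasp point.
Start: joints at [-1.359, 0.124, 1.65, -0, 1.367, -0.083], TCP at [0.189, -0.622, 0.202] pointing down, gripper open.
Joint ranges: [-2.61, 2.61], [-1.02, 2.33], [0.03, 2.71], [-1.35, 4.49], [0.32, 2.68], [-2.91, 2.91]. Speed limits (rad/s): [2.57, 2.57, 3.14, 3.14, 3.14, 3.14].

INTERFACE

Orientations are given as a unit quaternion [w, x, y, z].
In Python, from plant import * gives the robot as it stands.
- The arm moves only by the tool servo_tool, never from a script. Its arguments are lists of equal length, an entry for each row: "linear": the shift along the tool's x, y, z in m, a list of three; "rot": the turn, a rotation vector about the tool's x, y, z in degrees, a list of three; "claw": the opening, from 0 (shut) to 1 (fully open). A call has 1 to 8 rows; each row is the pose to reach, as a shift and turn from the pose commanded when the call began, along the tool's axes at that moment; what a row does not reach only later rows make up. A row lasts 1/8 s, in which the tool goes at most 62.5 mm and 10.7 degrees, less where a joint would pass 70% of its speed; a pose out of reach is approached as far as the arm can. A call with a gripper value outside its range is refused whole. The fingers move at their own pace and stop on an object; the grip force is fixed at half the most. Time passes only in rows, so rows that repeat a pose let the fingers close. It gives the time, the measured TCP pose, the force, the opening and the grip force at its end, in the units of the state.
- observe(): the state, without advancing time (a new reading comes with each control period).
- grab_frame(name): name is "scene" or "top" or "wrist"; returns a dict with "img" (420x560x3 uint8, blue, green, red), "mtx" (3x3 intrinsics, pixels), "R" (3x3) and "t" (3): a world point X has camera coordinates R X + t. Camera axes: x right, y down, z forward; pixel columns grow to the right and rows downward; lengths in m; the calibration is good to about 2 mm. The wrist camera is an equidistant fisheye: a pixel r from the principal point sees the ray r / f radians off the axis. A picture is of the moment at which its call begins. There is no depth.
- sign_off(): hands the job in; it is judged then, once.
The state is a dict: "clock": time; "joints": joint angles; "qd": joint speeds; "effort": joint torques, N m; "position": TCP position; "ee_rot": TCP orientation; "contact_force": force on the tool from outside, world axes, zero at the start; "torque": the same for the moment, N m; "opening": finger opening in m; "finger_force": force on a finger pad.
Only numpy, scipy, OpenCV 4.12 (cv2) and the standard library are available. Lean on these libraries where they do the work, as an engineer would, in place of code of your own. Each camera call takes 0.05 s, during which the arm holds its last target. There are 200 camera calls.

TASK

The gas burner has been washed; build it up again on the stove. Set the aluminium burner head down in the burner cup with its lug in the cup's slot, stand the brass flame ring, ports uppermost, in the recess of the head, and last put the black cap, now standing on edge in the drying rack, on the ring with its flat side up and its boss inside the ring. Each part must sit fully home, flat and without rocking before the next one goes on; leave the pan support, the spice jar and the brush where they are.

Things in the scene. Friction and masses are not known exactly. Their poses are not given: they have to be found in the camera images.
- stove: low square tabletop gas stove, black glass top, 240 x 240 mm, fixed. Origin at the centre of its underside on the worktop; x points from its front (with a round knob) to its back, z up. The glass lies 54 mm above the origin, the burner cup at its middle; nothing else stands more than 5 mm above the glass, save an igniter pin 55 mm behind the cup's centre, no higher than the cup.
- cup_floor (a point): centre of the floor of the burner cup, 56 mm above the worktop, axes as the stove's. The cup is a round pocket, inner diameter 63 mm, 10 mm deep (rim 66 mm above the worktop), outer diameter 94 mm, with one slot 11.5 mm wide right through its wall at the front (stove's -x).
- cup_slot (a point): middle of the slot in the cup wall: 35 mm towards -x and 4 mm above the cup floor's centre. head_lug comes to this point when the head is home.
- burner_head: round aluminium burner head, diameter 60 mm, 28 mm high, 0.18 to 0.36 kg, standing on the mat; origin at the centre of its underside, z up. In its top a round recess, diameter 52 mm, 8 mm deep (floor 20 mm above the origin). Low on its own -x side a lug 8 mm wide, 8 mm high sticks out to radius 37 mm. With the lug on the cup's rim, not in the slot, the head rides up to 10 mm high and rocks.
- head_lug (a point): middle of the head's lug, 35 mm towards its -x, 4 mm above its underside.
- flame_ring: brass flame ring (the spacer), outer diameter 49 mm, bore 40 mm, 24 mm high, about 0.14 kg, standing on the drying mat; round, with a row of dark flame ports round its upper half; origin at the centre of its lower end, z up. Home, its origin lies 20 mm above the head's origin and it stands 16 mm out of the head.
- burner_cap: black enamel burner cap (the top disc), 0.09 to 0.18 kg: a disc of diameter 66 mm, 8 mm thick, under it a chamfered boss of diameter 36 mm, 6 mm high. Origin at the centre of the boss's end; z points from the boss to the flat top side (disc from z = 6 to 14 mm). At the start it stands on edge, z level; home, z is up, the origin 18 mm above the ring's origin, the disc overhanging the ring by 8 mm.
- rack: small chrome wire drying rack on the mat, fixed, 115 x 85 mm, prongs with white tips 52 mm high; origin at the centre of its underside; x runs along its rails, from slot to slot. The cap stands in the middle slot, its flat top side towards the rack's +x, its boss towards -x; its upper 23 mm stand clear above the prong tips.
- rack_slot (a point): middle of the standing cap's disc, 39 mm above the rack's underside; top edge of the cap 33 mm higher.
- drying_mat: grey silicone drying mat, 280 (x) x 360 (y) x 4 mm, lies flat and fixed; origin at the centre of its underside. Free to set things down on.
- pan_support: bystander: black cast-iron pan support, a ring with four arms, 190 mm across, 24 mm high, right of the stove; leave it alone. Above, a wall cabinet's open flap hangs down at y = -0.31 m and beyond, over x = 0.29 to 0.50 m, to 0.38 m above the worktop: swing the arm in with its elbow drawn back and lean no wrist that way.
- dish_brush: bystander: grey dish brush, 269 mm long, left of the mat; leave it alone.
- spice_jar: bystander: slim glass spice jar with a red lid, diameter 46 mm, 109 mm high, just behind the mat (another like it stands farther back); leave it alone.

How it is judged:
On the way, in this order (a step that is already met when the one before it is completed fails the run):
1. the burner head is fully home in the cup, lug in the slot, flat and let go (z of burner_head in the frame of cup_floor below 0.002 m and horizontal distance between burner_head and cup_floor below 0.003 m and distance between head_lug and cup_slot below 0.005 m and angle between burner_head's own z axis and vertical below 0.035 rad and contact force between the fingers and burner_head below 0.1 N), for 0.2 s.
2. the flame ring is fully home in the head, flat and let go (z of flame_ring in the frame of burner_head between 0.017 and 0.022 m and horizontal distance between flame_ring and burner_head below 0.0035 m and angle between flame_ring's own z axis and vertical below 0.035 rad and contact force between the fingers and flame_ring below 0.1 N), for 0.2 s.
3. the cap lies flat on the ring, boss inside it, top side up, let go (z of burner_cap in the frame of flame_ring between 0.015 and 0.02 m and horizontal distance between burner_cap and flame_ring below 0.004 m and angle between burner_cap's own z axis and vertical below 0.035 rad and contact force between the fingers and burner_cap below 0.1 N), for 0.2 s.
At the end, for the whole second after the job is handed in: Head in the cup: underside within 2 mm of the floor, 3 mm of centre, lug within 5 mm of the slot's middle. Ring in the head's recess, within 2 mm of home height and 3.5 mm of centre. Cap on the ring, top up, within 2 mm of home height and 4 mm of centre. Each tilted under 2 degrees, at rest (z of burner_head in the frame of cup_floor below 0.002 m and horizontal distance between burner_head and cup_floor below 0.003 m and distance between head_lug and cup_slot below 0.005 m and angle between each of burner_head, flame_ring, burner_cap's own z axis and vertical below 0.035 rad and z of flame_ring in the frame of burner_head between 0.017 and 0.022 m and horizontal distance between flame_ring and burner_head below 0.0035 m and z of burner_cap in the frame of flame_ring between 0.015 and 0.02 m and horizontal distance between burner_cap and flame_ring below 0.004 m and linear speed of each of burner_head, flame_ring, burner_cap below 0.01 m/s); the robot touches nothing.
It fails at once if the pan support is moved more than 3 cm (distance of pan_support from where it was at the start of the episode above 0.03 m).
It fails at once if the spice jar is moved more than 3 cm (distance of spice_jar from where it was at the start of the episode above 0.03 m).
It fails at once if the dish brush is moved more than 3 cm (distance of dish_brush from where it was at the start of the episode above 0.03 m).
It also fails if it takes over 70 s, if anything falls off the work surface, if the arm or the gripper's body presses on something with over 40 N, if the wrist force passes 120 N, or if a joint passes its speed limit or range.

## Working session

There is one attempt and no reset: what is moved stays moved. The work goes in short steps, Python scripts to look and compute and a tool call to move; the robot and the scene stay as the last step left them, time stands still between calls to the robot, and variables do not carry over. Pictures are saved under pics/ and viewed, at most 10 in all, crops included, and the job is handed in when it is done.

Besides the shell and the picture viewer there is one more tool, called as name(argument=value, ...) on one line, values as JSON. servo_tool: Moves the arm, as the interface text tells. Its arguments: {"type":"object","properties":{"linear":{"type":"array"},"rot":{"type":"array"},"claw":{"type":"array"}},"required":["linear","rot","claw"]}

```bash
ls; mkdir -p pics; python3 - <<'E'
from plant import *
import cv2
s=observe();print(s)
for n in("scene","top"):
    f=grab_frame(n);cv2.imwrite(f"pics/{n}0.png",f["img"]);print(n,f["mtx"].tolist(),f["R"].tolist(),f["t"].tolist())
E
```

```text
pics
{'clock': 0.0, 'joints': array([-1.35859011e+00,  1.24484363e-01,  1.65165041e+00,  3.41110678e-05,
        1.36744852e+00, -8.26136368e-02]), 'qd': array([ 0.00257386, -0.00112857, -0.00125984,  0.00050881,  0.00072783,
        0.00089548]), 'effort': array([ 1.22241676e-03, -4.17597735e+01, -3.59933853e+01,  7.74856866e-02,
        4.93133033e-02, -1.87491714e-04]), 'position': array([ 0.18870636, -0.62133237,  0.20101441]), 'ee_rot': array([-9.94315015e-04,  9.89154835e-01,  1.46873146e-01, -4.77824360e-05]), 'contact_force': array([ 0.15674327, -0.57328489, -0.09484758]), 'torque': array([ 0.06125681,  0.01245959, -0.04602639]), 'finger_force': 0.0, 'opening': 0.0951416345739951}
scene [[406.94366774867365, 0.0, 273.96977077303524], [0.0, 406.94366774867365, 210.21057099737283], [0.0, 0.0, 1.0]] [[-0.6709157687546513, -0.7415162316485144, -0.0050704475287924764], [-0.48278126416305384, 0.44198485057405357, -0.7560235729368202], [0.5628448118349134, -0.5047802195657218, -0.6545247495134942]] [0.4423673599559202, 0.29220992163110565, 1.2756177034383094]
top [[474.15720214024253, 0.0, 275.63574140443677], [0.0, 474.15720214024253, 207.97132844845635], [0.0, 0.0, 1.0]] [[-0.48244946434528435, -0.8759170333928323, -0.003444555885403979], [-0.6902445233412716, 0.3825973990650005, -0.6141512258605997], [0.5392633979330774, -0.29391934410820314, -0.7891808454395449]] [0.3323082950015343, 0.42780014615375794, 1.4551946996419969]
```

View pics/scene0.png

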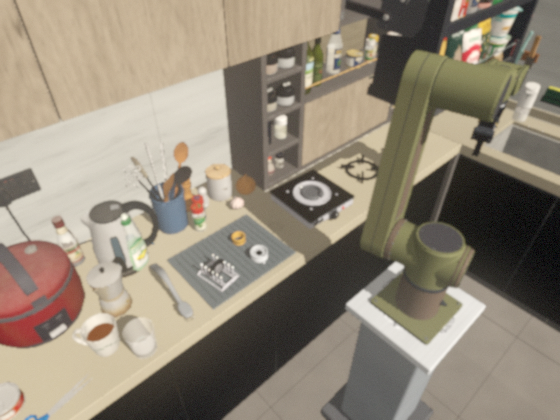

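View pics/top0.png

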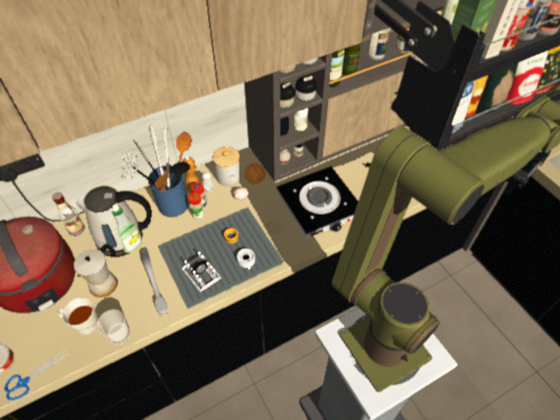

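Scene: stove cup about (313,193), head (258,254), ring (239,238), rack (217,271). Top: cup (319,197), head (246,258), ring (231,236), rack (200,269).

```bash
cat > h.py <<'E'
from plant import *
import cv2, numpy as np
from scipy.spatial.transform import Rotation as Ro
def ray(f,u,v,fish=False):
    K=f["mtx"];R=np.array(f["R"]);t=np.array(f["t"])
    x=(u-K[0][2])/K[0][0];y=(v-K[1][2])/K[1][1]
    if fish:
        r=np.hypot(x,y);s=np.sin(r)/r if r>1e-9 else 1
        d=np.array([x*s,y*s,np.cos(r)])
    else: d=np.array([x,y,1.])
    return -R.T@t, R.T@d
def at(f,u,v,z,fish=False):
    c,d=ray(f,u,v,fish); return c+d*(z-c[2])/d[2]
def proj(f,X,fish=False):
    K=f["mtx"];p=np.array(f["R"])@np.array(X)+np.array(f["t"])
    if fish:
        n=np.hypot(p[0],p[1]);r=np.arctan2(n,p[2]);q=p[:2]/n*r
    else:q=p[:2]/p[2]
    return q[0]*K[0][0]+K[0][2],q[1]*K[1][1]+K[1][2]
def tool():
    s=observe();w=s["ee_rot"];return s,Ro.from_quat([w[1],w[2],w[3],w[0]])
E
python3 - <<'E'
from h import *
P={"scene":[("cup",313,193,.066),("head",258,254,.03),("ring",239,238,.028),("rack",217,271,.04)],"top":[("cup",319,197,.066),("head",246,258,.03),("ring",231,236,.028),("rack",200,269,.04)]}
for n in P:
    f=grab_frame(n)
    for a,u,v,z in P[n]:print(n,a,at(f,u,v,z).round(3))
    if n=="top":
        c=f["img"][205:310,150:290];cv2.imwrite("pics/c1.png",cv2.resize(c,None,fx=5.7,fy=5.7,interpolation=cv2.INTER_CUBIC))
s,R=tool();print(R.as_matrix().round(3))
f=grab_frame("wrist");print(f["mtx"],R.as_matrix().T@np.array(f["R"]).T, R.as_matrix().T@(-np.array(f["R"]).T@f["t"]-s["position"]))
E
```

```text
scene cup [ 0.546 -0.104  0.066]
scene head [0.471 0.244 0.03 ]
scene ring [0.577 0.243 0.028]
scene rack [0.496 0.398 0.04 ]
top cup [ 0.558 -0.11   0.066]
top head [0.475 0.233 0.03 ]
top ring [0.583 0.238 0.028]
top rack [0.505 0.389 0.04 ]
[[ 0.957  0.291 -0.   ]
 [ 0.291 -0.957  0.001]
 [ 0.    -0.001 -1.   ]]
[[325.1922621    0.         280.48929285]
 [  0.         325.1922621  206.98179826]
 [  0.           0.           1.        ]] [[-1.63563580e-03 -9.67751387e-01 -2.51901921e-01]
 [ 9.99998646e-01 -1.53723485e-03 -5.87420776e-04]
 [ 1.81244858e-04 -2.51902541e-01  9.67752591e-01]] [ 0.06995582 -0.00126555 -0.18223263]
```

View pics/c1.png

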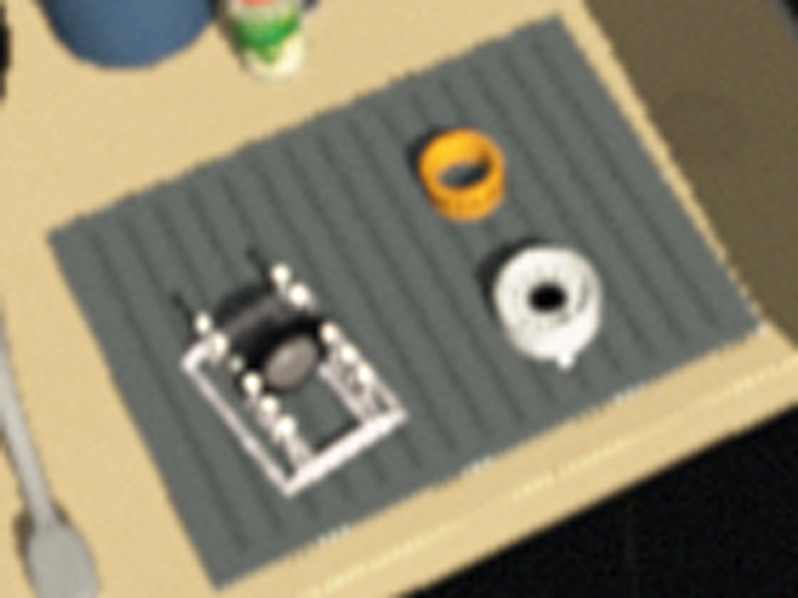

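servo_tool(linear=[[0.003, -0.288, -0.05], [0.003, -0.288, -0.05], [0.003, -0.288, -0.05], [0.003, -0.288, -0.05], [0.003, -0.288, -0.05], [0.315, -0.449, -0.05], [0.315, -0.449, -0.05], [0.315, -0.449, -0.05]], rot=[[0, 0, 0], [0, 0, 0], [0, 0, 0], [0, 0, 0], [0, 0, 0], [0, 0, 17], [0, 0, 17], [0, 0, 17]], claw=[1, 1, 1, 1, 1, 1, 1, 1])

```text
clock: 1.25
position: [0.2289, -0.229, 0.2526]
ee_rot: [0.001, 1.0, -0.003, 0.001]
contact_force: [0.4, -0.7, -0.3]
opening: 0.095
finger_force: 0.0
```

```bash
python3 - <<'E'
import plant
print([n for n in dir(plant) if not n.startswith('__')], getattr(plant,'tips_ahead',None))
E
```

```text
['Unreachable', 'grab_frame', 'observe', 'sign_off', 'tips_ahead'] 0.019
```

servo_tool(linear=[[0.22, -0.122, -0.02], [0.22, -0.122, -0.02], [0.22, -0.122, -0.02], [0.22, -0.122, -0.02], [0.22, -0.122, -0.02], [0.22, -0.122, -0.02]], rot=[[0, 0, 0], [0, 0, 0], [0, 0, 0], [0, 0, 0], [0, 0, 0], [0, 0, 0]], claw=[1, 1, 1, 1, 1, 1])

```text
clock: 2.0
position: [0.4483, -0.1083, 0.272]
ee_rot: [0.0, 1.0, -0.001, -0.001]
contact_force: [-0.8, 0.2, -0.9]
opening: 0.0953
finger_force: 0.0
```

```bash
python3 - <<'E'
from h import *
s,R=tool();print(s["position"],s["joints"].round(2))
f=grab_frame("wrist")
np.savez("w1.npz",**{k:f[k] for k in f})
cv2.imwrite("pics/w1.png",cv2.resize(f["img"],(800,600),interpolation=cv2.INTER_CUBIC))
E
```

```text
[ 0.44829873 -0.10833001  0.27200344] [-0.35 -0.34  1.96 -0.    1.52  1.22]
```

View pics/w1.png

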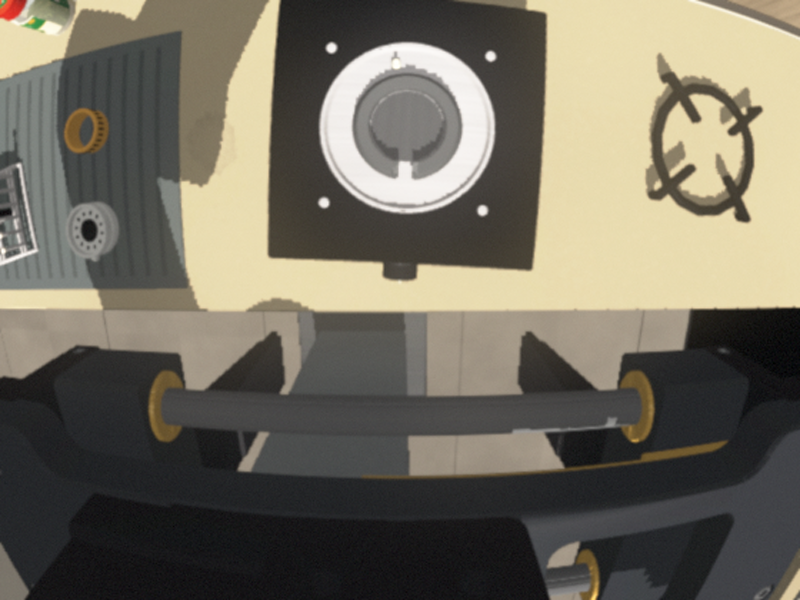

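Wrist view: cup rim edges left 320, right 495, top 42, bottom 213, slot near (405,170), stove corners (268,257), (531,268), (547,12).

```bash
python3 - <<'E'
from h import *
f=dict(np.load("w1.npz"))
g=lambda u,v,z:at(f,u/800*560,v/600*420,z,True).round(4)
for n,u,v,z in[("L",320,128,.066),("R",495,126,.066),("T",407,42,.066),("B",407,213,.066),("slot",405,170,.066),("slotout",404.5,178,.066),("ign",397,62,.066),("FL",268,257,.054),("FR",531,268,.054),("BR",547,12,.054),("headlug",95,257,.01),("headc",92,230,.032),("headL",67,230,.032),("headR",118,230,.032)]:print(n,g(u,v,z))
a=g(268,257,.054)-g(531,268,.054);b=g(547,12,.054)-g(531,268,.054)
print(np.degrees([np.arctan2(-a[0],a[1]),np.arctan2(b[1],b[0])]),np.linalg.norm(a),np.linalg.norm(b))
c=f["img"][20:155,215:355];cv2.imwrite("pics/c2.png",cv2.resize(c,None,fx=4.2,fy=4.2,interpolation=cv2.INTER_CUBIC))
E
```

```text
L [ 0.5607 -0.0405  0.066 ]
R [ 0.5625 -0.186   0.066 ]
T [ 0.634  -0.1129  0.066 ]
B [ 0.4878 -0.1125  0.066 ]
slot [ 0.5238 -0.1109  0.066 ]
slotout [ 0.5171 -0.1105  0.066 ]
ign [ 0.6161 -0.1046  0.066 ]
FL [0.4497 0.0119 0.054 ]
FR [ 0.4389 -0.2245  0.054 ]
BR [ 0.6749 -0.2384  0.054 ]
headlug [0.4483 0.2398 0.01  ]
headc [0.4812 0.2229 0.032 ]
headL [0.4836 0.2608 0.032 ]
headR [0.4791 0.1867 0.032 ]
[-2.61575488 -3.3707302 ] 0.23664657191685665 0.23640898883079725
```

View pics/c2.png

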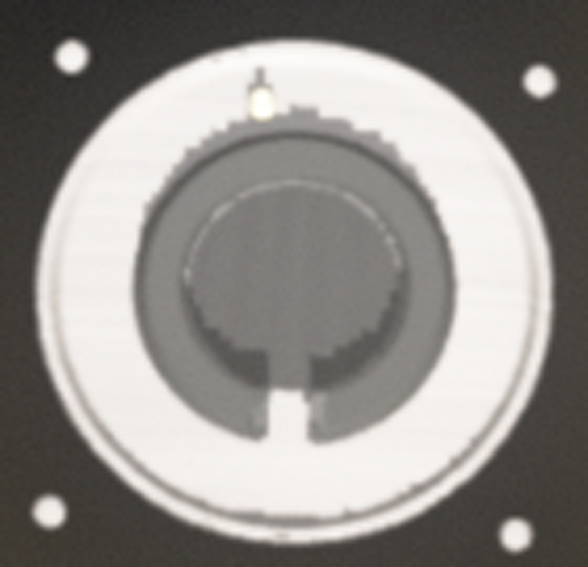

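servo_tool(linear=[[-0.02, -0.37, 0.05], [-0.02, -0.37, 0.05], [-0.02, -0.37, 0.05], [-0.02, -0.37, 0.05], [-0.02, -0.37, 0.05], [-0.02, -0.37, 0.05], [-0.02, -0.37, 0.05]], rot=[[0, 0, 0], [0, 0, 0], [0, 0, 0], [0, 0, 0], [0, 0, 0], [0, 0, 0], [0, 0, 0]], claw=[1, 1, 1, 1, 1, 1, 1])

```text
clock: 2.92
position: [0.4281, 0.2629, 0.2217]
ee_rot: [0.0, 1.0, 0.001, -0.001]
contact_force: [0.2, -0.8, -0.7]
opening: 0.0952
finger_force: 0.0
```

```bash
python3 - <<'E'
from h import *
s,R=tool();print(s["position"],s["joints"].round(2))
f=grab_frame("wrist")
np.savez("w2.npz",**{k:f[k] for k in f})
c=f["img"][0:220,100:420]
cv2.imwrite("pics/w2.png",cv2.resize(c,None,fx=2.5,fy=2.5,interpolation=cv2.INTER_CUBIC))
f=dict(np.load("w1.npz"))
g=lambda u,v,z:at(f,215+u/4.2,20+v/4.2,z,True).round(4)
for q in [(135,288),(458,288),(295.5,132),(295.5,445),(185,275),(405,275),(295,180),(288,395),(288,440)]:print(q,g(*q,.066))
E
```

```text
[0.42806062 0.26289174 0.22174768] [ 0.44 -0.22  1.95  0.    1.41  2.01]
(135, 288) [ 0.5609 -0.0682  0.066 ]
(458, 288) [ 0.561  -0.1589  0.066 ]
(295.5, 132) [ 0.6059 -0.1133  0.066 ]
(295.5, 445) [ 0.5155 -0.1131  0.066 ]
(185, 275) [ 0.5643 -0.0823  0.066 ]
(405, 275) [ 0.5644 -0.1439  0.066 ]
(295, 180) [ 0.5917 -0.1131  0.066 ]
(288, 395) [ 0.5297 -0.111   0.066 ]
(288, 440) [ 0.5169 -0.111   0.066 ]
```

View pics/w2.png

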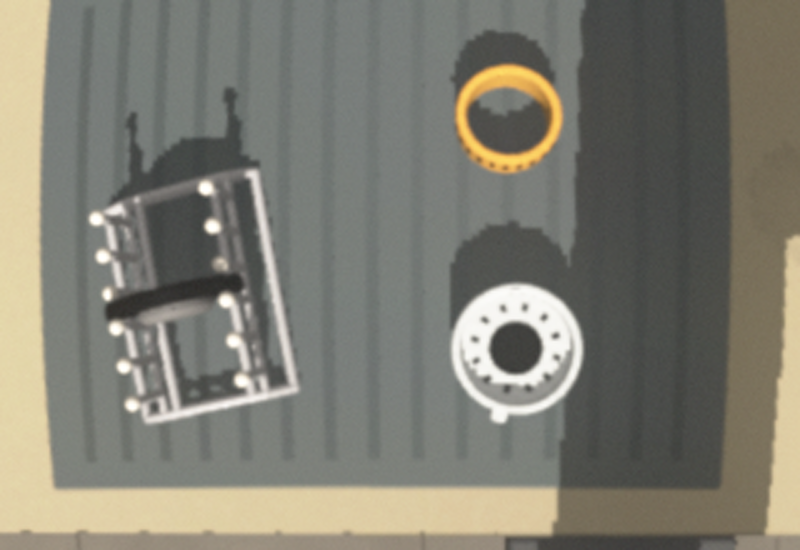

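Close view: head centre (517,349) with lug at (500,415); ring centre (510,119), ports visible on the near outer side; cap's disc edge runs (107,310)–(243,283), boss toward robot.

```bash
python3 - <<'E'
from h import *
f=dict(np.load("w2.npz"))
g=lambda u,v,z:at(f,100+u/2.5,v/2.5,z,True).round(4)
for n,u,v,z in[("hL",452,349,.032),("hR",583,349,.032),("hT",517,283,.032),("hB",517,415,.032),("lug",500,417,.012),("rL",456,119,.028),("rR",563,119,.028),("rT",509.5,65,.028),("rB",509.5,173,.028),
("capL",107,310,.043),("capR",243,283,.043),("capmid",175,288,.076),
("tipFL",133,405,.056),("tipBL",97,218,.056),("tipFR",242,381,.056),("tipBR",205,187,.056),("tipR4",227,300,.056),("tipR3",220,263,.056),("tipL3",110,294,.056),("tipL4",116,328,.056),
("rkF1",148,420,.006),("rkF2",298,388,.006),("rkB2",254,170,.006)]:print(n,g(u,v,z))
E
```

```text
hL [0.4798 0.2637 0.032 ]
hR [0.4805 0.2036 0.032 ]
hT [0.5102 0.2343 0.032 ]
hB [0.4494 0.2337 0.032 ]
lug [0.4458 0.2403 0.012 ]
rL [0.5876 0.2618 0.028 ]
rR [0.5888 0.2126 0.028 ]
rT [0.6148 0.2371 0.028 ]
rB [0.5619 0.2374 0.028 ]
capL [0.5035 0.4245 0.043 ]
capR [0.512  0.3572 0.043 ]
capmid [0.5103 0.3782 0.076 ]
tipFL [0.4595 0.4079 0.056 ]
tipBL [0.5459 0.423  0.056 ]
tipFR [0.4686 0.3554 0.056 ]
tipBR [0.5552 0.3708 0.056 ]
tipR4 [0.5044 0.3612 0.056 ]
tipR3 [0.5208 0.3641 0.056 ]
tipL3 [0.5105 0.417  0.056 ]
tipL4 [0.4949 0.4145 0.056 ]
rkF1 [0.4459 0.4206 0.006 ]
rkF2 [0.4601 0.3399 0.006 ]
rkB2 [0.5702 0.3608 0.006 ]
```

servo_tool(linear=[[0.052, 0.029, 0.08], [0.052, 0.029, 0.1], [0.052, 0.029, 0.12], [0.052, 0.029, 0.15], [0.052, 0.029, 0.186], [0.052, 0.029, 0.186], [0.052, 0.029, 0.186], [0.052, 0.029, 0.186]], rot=[[0, 0, 10.8], [0, 0, 10.8], [0, 0, 10.8], [0, 0, 10.8], [0, 0, 10.8], [0, 0, 10.8], [0, 0, 10.8], [0, 0, 10.8]], claw=[1, 1, 1, 1, 1, 1, 1, 1])

```text
clock: 3.98
position: [0.483, 0.2329, 0.0389]
ee_rot: [-0.001, 0.995, -0.095, 0.002]
contact_force: [0.2, -0.1, 0.2]
opening: 0.0949
finger_force: 0.0
```

servo_tool(linear=[[0, 0, 0], [0, 0, 0], [0, 0, 0], [0, 0, 0], [0, 0, 0], [0, 0, 0], [0, 0, 0]], rot=[[0, 0, 0], [0, 0, 0], [0, 0, 0], [0, 0, 0], [0, 0, 0], [0, 0, 0], [0, 0, 0]], claw=[0.55, 0.5, 0.4, 0.3, 0.3, 0.3, 0.3])

```text
clock: 4.85
position: [0.4812, 0.2326, 0.0363]
ee_rot: [0.0, 0.995, -0.095, -0.0]
contact_force: [-0.3, 0.4, 1.1]
opening: 0.0312
finger_force: 0.0
```

```bash
python3 - <<'E'
from h import *
s,R=tool();print(s["position"],s["opening"],s["finger_force"])
f=grab_frame("wrist");np.savez("w3.npz",**{k:f[k] for k in f})
for n in("scene","top"):
    q=grab_frame(n);np.savez(n+"3.npz",**{k:q[k] for k in q})
a=cv2.resize(f["img"][0:400,100:460],None,fx=1.4,fy=1.4)
u,v=map(int,proj(q,[.48,.234,.03]))
b=cv2.resize(q["img"][v-50:v+50,u-45:u+45],(504//2*1,560//2));b=cv2.copyMakeBorder(b,0,280,0,0,cv2.BORDER_CONSTANT)
cv2.imwrite("pics/w3.png",np.hstack([a,b]))
E
```

```text
[0.4812307  0.23256151 0.03631895] 0.03118597001526637 0.0
```

View pics/w3.png

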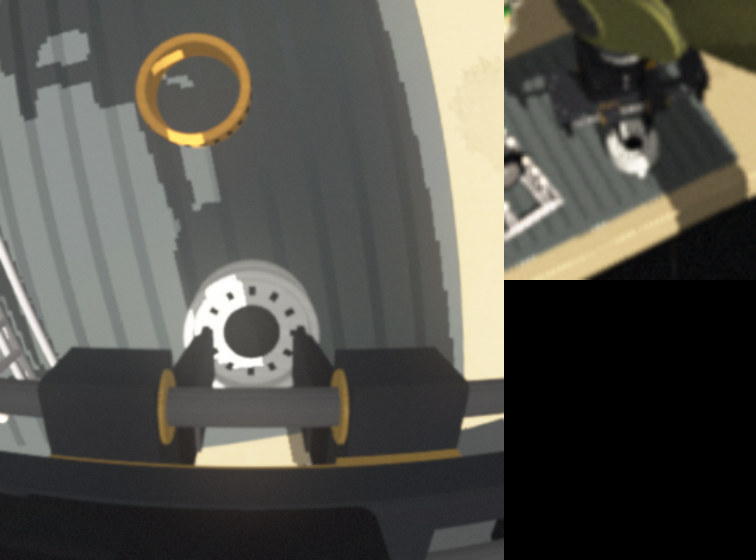

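The fingers are in front of the head's middle, with the head ahead of them; the head centre lies near (252,325) in the picture. I'll measure it again.

```bash
python3 - <<'E'
from h import *
f=dict(np.load("w3.npz"));s,R=tool()
g=lambda u,v,z:at(f,100+u/1.4,v/1.4,z,True).round(4)
for n,u,v,z in[("hL",185,325,.032),("hR",320,325,.032),("hT",252,261,.032),("hole",252,331,.024),("rL",136,90,.028),("rR",251,90,.028),("rT",193,33,.028)]:print(n,g(u,v,z))
for p in([0,0,0],[0,0,.019],[0,.0156,.019]):
    u,v=proj(f,s["position"]+R.apply(p),True);print(p,(u-100)*1.4,v*1.4)
g=dict(np.load("w2.npz"));print(-g["R"].T@g["t"]-[0.42806062,0.26289174,0.22174768],-f["R"].T@f["t"]-s["position"])
E
```

```text
hL [0.492  0.2615 0.032 ]
hR [0.4807 0.2037 0.032 ]
hT [0.5142 0.2274 0.032 ]
hole [0.481  0.2339 0.024 ]
rL [0.5957 0.2614 0.028 ]
rR [0.5846 0.2142 0.028 ]
rT [0.6148 0.2331 0.028 ]
[0, 0, 0] 254.99466313044653 339.57707264019297
[0, 0, 0.019] 254.78704108134454 325.1022141451524
[0, 0.0156, 0.019] 288.1211407444173 324.9770273302324
[0.06982328 0.00123409 0.18212719] [ 0.06834586 -0.01222942  0.18217893]
```

```bash
python3 - <<'E'
from h import *
s,R=tool();out=[]
for n in("top","scene"):
    f=dict(np.load(n+"3.npz"));u,v=map(int,proj(f,[.48,.234,.04]));u0,v0=u-32,v-40
    c=cv2.resize(f["img"][v0:v0+64,u0:u0+64],None,fx=6.2,fy=6.2,interpolation=cv2.INTER_CUBIC)
    for p in([0,.0156,.019],[0,-.0156,.019],[0,.0156,-.03],[0,-.0156,-.03]):
        a,b=proj(f,s["position"]+R.apply(p));cv2.drawMarker(c,(int((a-u0+.5)*6.2),int((b-v0+.5)*6.2)),(0,0,255) if p[2]>0 else (255,0,255),0,14,1)
    a,b=proj(f,[.481,.234,.032]);cv2.drawMarker(c,(int((a-u0+.5)*6.2),int((b-v0+.5)*6.2)),(0,255,0),0,14,1)
    out.append(c)
cv2.imwrite("pics/c4.png",np.hstack(out))
E
```

```text
(no output)
```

View pics/c4.png

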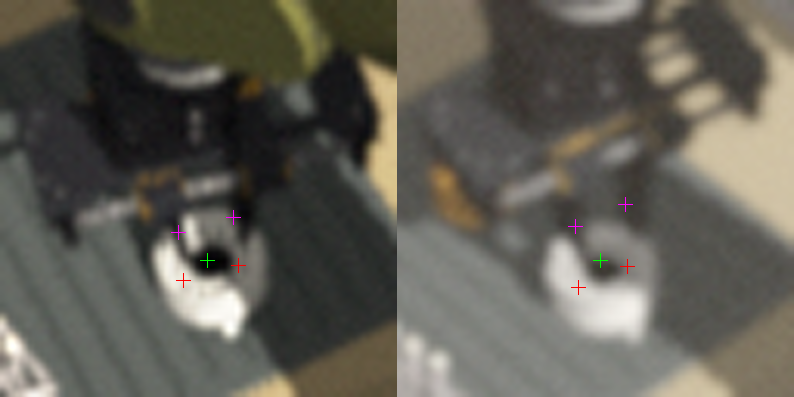

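```bash
python3 - <<'E'
from h import *
f=dict(np.load("w1.npz"));P=np.array([0.44829873,-0.10833001,0.27200344]);R=Ro.from_quat([1,0,0,0])
for x in(-.01,.01):
  for z in(-.03,-.01,0,.019):
    print(x,z,[np.round(np.array(proj(f,P+R.apply([x,y,z]),True))*800/560) for y in(-.0475,.0475,.0595)])
f=dict(np.load("w3.npz"));s,R=tool()
for x in(-.01,.01):
  for z in(-.03,-.01,0,.019):
    print(x,z,[np.round((np.array(proj(f,s["position"]+R.apply([x,y,z]),True))-[100,0])*1.4) for y in(-.0156,.0156,.0276)])
a=f["img"][190:350,200:360]; 
cv2.imwrite("pics/c5.png",np.hstack([cv2.resize(a,(400,400),interpolation=2),cv2.resize(dict(np.load("w1.npz"))["img"][210:340,160:400],(400,217)).repeat(2,0)[:400]]))
E
```

```text
-0.01 -0.03 [array([277., 399.]), array([530., 398.]), array([560., 397.])]
-0.01 -0.01 [array([289., 377.]), array([518., 376.]), array([545., 375.])]
-0.01 0 [array([294., 368.]), array([513., 367.]), array([539., 366.])]
-0.01 0.019 [array([303., 352.]), array([504., 351.]), array([528., 351.])]
0.01 -0.03 [array([272., 350.]), array([535., 349.]), array([566., 348.])]
0.01 -0.01 [array([285., 332.]), array([522., 331.]), array([550., 331.])]
0.01 0 [array([290., 324.]), array([516., 323.]), array([543., 323.])]
0.01 0.019 [array([300., 311.]), array([507., 311.]), array([531., 310.])]
-0.01 -0.03 [array([214., 393.]), array([297., 392.]), array([329., 392.])]
-0.01 -0.01 [array([218., 370.]), array([293., 370.]), array([321., 370.])]
-0.01 0 [array([219., 361.]), array([291., 361.]), array([318., 360.])]
-0.01 0.019 [array([222., 345.]), array([288., 345.]), array([313., 345.])]
0.01 -0.03 [array([212., 343.]), array([299., 343.]), array([332., 343.])]
0.01 -0.01 [array([216., 325.]), array([294., 325.]), array([324., 325.])]
0.01 0 [array([218., 317.]), array([292., 317.]), array([320., 317.])]
0.01 0.019 [array([221., 305.]), array([289., 304.]), array([314., 304.])]
```

View pics/c5.png

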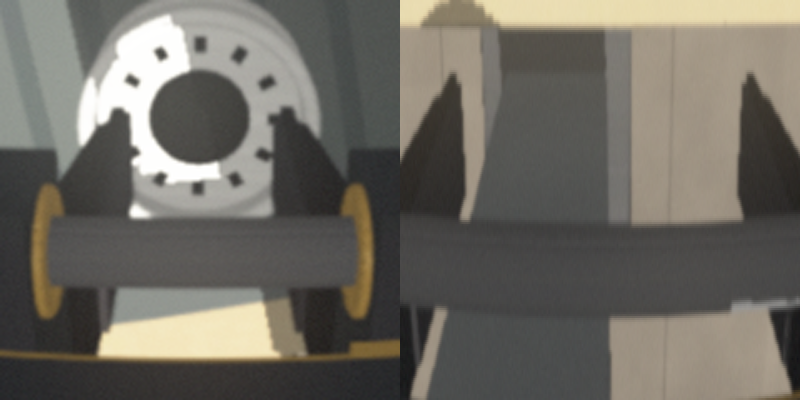

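The fingers look about 35 mm higher than the reported pose says: they closed above the head. I'll open and go down gently, watching the force, to find the true tip height.

servo_tool(linear=[[0, 0, 0], [0, 0, 0], [0, 0, 0], [0, 0, 0], [0, 0, 0.004], [0, 0, 0.008], [0, 0, 0.008]], rot=[[0, 0, 0], [0, 0, 0], [0, 0, 0], [0, 0, 0], [0, 0, 0], [0, 0, 0], [0, 0, 0]], claw=[1, 1, 1, 1, 1, 1, 1])

```text
clock: 5.88
position: [0.4808, 0.2324, 0.0277]
ee_rot: [0.0, 0.995, -0.095, -0.001]
contact_force: [0.7, -0.7, -0.0]
opening: 0.0924
finger_force: 0.0
```

servo_tool(linear=[[0, 0, 0.003], [0, 0, 0.004], [0, 0, 0.004]], rot=[[0, 0, 0], [0, 0, 0], [0, 0, 0]], claw=[1, 1, 1])

```text
clock: 6.25
position: [0.4812, 0.2325, 0.0243]
ee_rot: [0.0, 0.995, -0.095, -0.0]
contact_force: [-0.3, 0.1, -0.2]
opening: 0.0949
finger_force: 0.0
```

servo_tool(linear=[[0, 0, 0.002], [0, 0, 0.003], [0, 0, 0.003]], rot=[[0, 0, 0], [0, 0, 0], [0, 0, 0]], claw=[1, 1, 1])

```text
clock: 6.62
position: [0.4812, 0.2325, 0.0213]
ee_rot: [0.0, 0.995, -0.095, -0.0]
contact_force: [0.4, 0.7, 0.2]
opening: 0.0951
finger_force: 0.0
```

servo_tool(linear=[[0, 0, 0.003], [0, 0, 0.004], [0, 0, 0.004]], rot=[[0, 0, 0], [0, 0, 0], [0, 0, 0]], claw=[1, 1, 1])

```text
clock: 7.0
position: [0.4811, 0.2325, 0.0172]
ee_rot: [0.0, 0.995, -0.095, -0.0]
contact_force: [-0.2, -0.4, 0.2]
opening: 0.0952
finger_force: 0.0
```

servo_tool(linear=[[0, 0, 0.003], [0, 0, 0.006], [0, 0, 0.008], [0, 0, 0.008]], rot=[[0, 0, 0], [0, 0, 0], [0, 0, 0], [0, 0, 0]], claw=[1, 1, 1, 1])

```text
clock: 7.5
position: [0.4811, 0.2325, 0.0091]
ee_rot: [0.0, 0.995, -0.095, -0.0]
contact_force: [-0.8, -0.5, 0.2]
opening: 0.0949
finger_force: 0.0
```

servo_tool(linear=[[0, 0, 0.002], [0, 0, 0.004], [0, 0, 0.006], [0, 0, 0.006]], rot=[[0, 0, 0], [0, 0, 0], [0, 0, 0], [0, 0, 0]], claw=[1, 1, 1, 1])

```text
clock: 8.0
position: [0.4811, 0.2325, 0.0031]
ee_rot: [0.0, 0.995, -0.095, -0.0]
contact_force: [-0.3, 0.3, 0.1]
opening: 0.0949
finger_force: 0.0
```

servo_tool(linear=[[0, 0, 0], [0, 0, 0]], rot=[[0, 0, 0], [0, 0, 0]], claw=[0.8, 0.7])

```text
clock: 8.25
position: [0.4813, 0.2326, 0.0035]
ee_rot: [-0.0, 0.995, -0.095, 0.0]
contact_force: [-0.5, 0.0, -0.7]
opening: 0.0806
finger_force: 0.0
```

servo_tool(linear=[[0, 0, 0.002], [0, 0, 0.002], [0, 0, 0.002], [0, 0, 0.002]], rot=[[0, 0, 0], [0, 0, 0], [0, 0, 0], [0, 0, 0]], claw=[0.6, 0.5, 0.5, 0.5])

```text
clock: 8.75
position: [0.4811, 0.2326, 0.0012]
ee_rot: [-0.0, 0.995, -0.095, -0.0]
contact_force: [-0.0, 1.2, -1.8]
opening: 0.0593
finger_force: 30.0
```

servo_tool(linear=[[0, 0, -0.03], [0, 0, -0.08], [0, 0, -0.13], [0.045, 0.34, -0.13], [0.045, 0.34, -0.13], [0.045, 0.34, -0.13], [0.045, 0.34, -0.13], [0.045, 0.34, -0.13]], rot=[[0, 0, 0], [0, 0, 0], [0, 0, 0], [0, 0, -7.6], [0, 0, -7.6], [0, 0, -7.6], [0, 0, -7.6], [0, 0, -7.6]], claw=[0.5, 0.5, 0.5, 0.5, 0.5, 0.5, 0.5, 0.5])

```text
clock: 9.75
position: [0.4618, -0.0812, 0.1308]
ee_rot: [-0.0, 1.0, -0.029, -0.0]
contact_force: [0.6, 0.4, -3.5]
opening: 0.0591
finger_force: 30.0
```

servo_tool(linear=[[0.004, 0.057, 0], [0.004, 0.057, 0], [0.004, 0.057, 0]], rot=[[0, 0, 0], [0, 0, 0], [0, 0, 0]], claw=[0.5, 0.5, 0.5])

```text
clock: 10.12
position: [0.4629, -0.1362, 0.1306]
ee_rot: [-0.001, 1.0, -0.029, -0.001]
contact_force: [-0.6, -0.1, -2.7]
opening: 0.059
finger_force: 30.0
```

```bash
python3 - <<'E'
from h import *
s,R=tool();print(s["position"],R.as_matrix()[:2,0],s["finger_force"])
f=grab_frame("wrist");np.savez("w4.npz",**{k:f[k] for k in f})
cv2.imwrite("pics/w4.png",cv2.resize(f["img"][20:260,120:440],None,fx=2.5,fy=2.5,interpolation=2))
for p in([.08,0,-.03],[0,0,0],[.02,.0,0],[.037,0,0]):
    u,v=proj(f,s["position"]+R.apply(p),True);print((u-120)*2.5,(v-20)*2.5)
E
```

```text
[ 0.46290286 -0.13616262  0.13056872] [ 0.99828681 -0.05848695] 29.999520090641454
406.7146905281636 204.79847377129732
405.97547020054276 556.928519668521
405.98355907409723 476.35653816199186
405.9643405461982 404.21596038387224
```

```bash
cat >> h.py <<'E'
def rect(f,cx,cy,z,half=.07,res=.0005,fish=True):
    # top-down patch: row = +x decreasing, col = -y increasing
    n=int(2*half/res)+1;a=np.linspace(-half,half,n)
    X,Y=np.meshgrid(cx-a,cy-a,indexing="ij")
    p=np.stack([X,Y,np.full_like(X,z)],-1)@np.array(f["R"]).T+np.array(f["t"])
    if fish:
        r=np.hypot(p[...,0],p[...,1]);k=np.arctan2(r,p[...,2])/r
    else:k=1/p[...,2]
    K=f["mtx"];u=p[...,0]*k*K[0][0]+K[0][2];v=p[...,1]*k*K[1][1]+K[1][2]
    return cv2.remap(f["img"],u.astype(np.float32),v.astype(np.float32),cv2.INTER_CUBIC)
def circ(im,r0,r1,cx,cy,half=.07,res=.0005,srch=.010,sgn=0,arc=None):
    g=cv2.GaussianBlur(im.max(2).astype(np.float32),(0,0),2);th=np.radians(np.arange(0,360,2)) if arc is None else np.radians(arc)
    best=[]
    for dx in np.arange(-srch,srch+1e-9,.001):
      for dy in np.arange(-srch,srch+1e-9,.001):
        for r in np.arange(r0,r1,.0005):
          def samp(q):
            x=dx+q*np.cos(th);y=dy+q*np.sin(th)
            return cv2.remap(g,((half-y)/res).astype(np.float32)[None],((half-x)/res).astype(np.float32)[None],1)[0]
          d=samp(r+.0015)-samp(r-.0015)
          m=np.median(d);best.append(((abs(m) if sgn==0 else sgn*m),cx+dx,cy+dy,r))
    best=sorted(best,reverse=True)[:12];b=np.array(best);return b[0,0],b[:,1:].mean(0).round(4),b[:,1:].std(0).round(4)
E
python3 - <<'E'
from h import *
for n in("w1","w4"):
    f=dict(np.load(n+".npz"));im=rect(f,.561,-.1135,.066);cv2.imwrite(f"pics/r_{n}.png",im)
    c=circ(im,.043,.049,.561,-.1135,sgn=1);print(n,c);o=circ(im,.029,.034,.561,-.1135);print(o)
    cx,cy=c[1][:2];g=im.max(2).astype(float)
    for rr in(.036,.040,.044):
        a=np.radians(np.arange(150,206,2));x=cx+rr*np.cos(a);y=cy+rr*np.sin(a)
        print(rr,[int(g[int(round((.07-(X-.561))/.0005)),int(round((.07-(Y+.1135))/.0005))]) for X,Y in zip(x,y)])
E
```

```text
w1 (np.float64(81.26779174804688), array([ 0.5617, -0.1123,  0.0457]), array([0.0008, 0.0004, 0.0006]))
(np.float64(20.97785186767578), array([ 0.561 , -0.1124,  0.0312]), array([0.0015, 0.0005, 0.0012]))
0.036 [137, 135, 138, 138, 138, 138, 139, 147, 158, 203, 241, 242, 242, 243, 243, 243, 243, 236, 215, 168, 161, 155, 144, 140, 137, 138, 136, 135]
0.04 [137, 136, 136, 137, 138, 136, 134, 151, 157, 162, 226, 241, 241, 242, 242, 242, 242, 231, 166, 139, 149, 149, 140, 137, 138, 138, 139, 138]
0.044 [137, 135, 139, 141, 138, 136, 139, 131, 138, 167, 209, 241, 242, 243, 243, 243, 241, 215, 168, 148, 141, 143, 142, 140, 141, 140, 142, 144]
w4 (np.float64(80.83390808105469), array([ 0.5628, -0.1143,  0.0463]), array([0.0007, 0.0007, 0.0007]))
(np.float64(13.95968246459961), array([ 0.5626, -0.1106,  0.0308]), array([0.001 , 0.0006, 0.0004]))
0.036 [130, 129, 128, 130, 148, 165, 155, 92, 100, 225, 237, 239, 238, 237, 237, 237, 237, 153, 94, 90, 92, 93, 92, 93, 92, 93, 93, 92]
0.04 [131, 130, 128, 129, 133, 148, 157, 160, 122, 159, 238, 237, 237, 237, 238, 238, 233, 130, 93, 92, 93, 95, 94, 93, 93, 95, 92, 94]
0.044 [136, 138, 139, 138, 138, 136, 131, 129, 128, 115, 218, 239, 237, 239, 238, 238, 194, 100, 92, 91, 89, 88, 85, 86, 86, 87, 86, 85]
```

```bash
python3 - <<'E'
from h import *
f=dict(np.load("w4.npz"))
a=np.r_[np.arange(-55,56,2)]
for z in(.157,.1614):
  im=rect(f,.463,-.136,z)
  for r in (.0255,.030):print(z,r,circ(im,r-.001,r+.0015,.463,-.136,srch=.006,arc=a))
im=rect(f,.463,-.136,.1614);cv2.imwrite("pics/r_head.png",im)
g=im.max(2);print(g[60:150:4,140])
E
```

```text
0.157 0.0255 (np.float64(91.16190338134766), array([ 0.465 , -0.1343,  0.0258]), array([0.0008, 0.0015, 0.0009]))
0.157 0.03 (np.float64(92.95045471191406), array([ 0.4603, -0.1349,  0.0305]), array([0.001 , 0.0008, 0.0009]))
0.1614 0.0255 (np.float64(91.77195739746094), array([ 0.4661, -0.1344,  0.0259]), array([0.0008, 0.0015, 0.0008]))
0.1614 0.03 (np.float64(93.66411590576172), array([ 0.4613, -0.1349,  0.0306]), array([0.001 , 0.0008, 0.0008]))
[ 76  78  82 138 142 142 251 253 245  99 149 250 250  87  87  87  86  85
  85  82  79  79  75]
```

servo_tool(linear=[[0.05, -0.028, 0.0], [0.0987, -0.028, 0.02], [0.0987, -0.028, 0.05], [0.0987, -0.028, 0.0626], [0.0987, -0.028, 0.0626], [0.0987, -0.028, 0.0626]], rot=[[0, 0, 0], [0, 0, 0], [0, 0, 0], [0, 0, 0], [0, 0, 0], [0, 0, 0]], claw=[0.5, 0.5, 0.5, 0.5, 0.5, 0.5])

```text
clock: 10.92
position: [0.5643, -0.1141, 0.0702]
ee_rot: [0.0, 1.0, -0.029, 0.001]
contact_force: [0.3, 0.5, -3.5]
opening: 0.0596
finger_force: 30.0
```

```bash
python3 - <<'E'
from h import *
s,R=tool();print(s["position"],R.as_matrix()[:2,0],s["contact_force"])
f=grab_frame("wrist");np.savez("w5.npz",**{k:f[k] for k in f});p=s["position"]
im=rect(f,*p[:2],.066)
print(circ(im,.045,.0485,*p[:2],srch=.006,sgn=1,arc=np.arange(-70,71,2)))
im=rect(f,*p[:2],p[2]+.0308)
print(circ(im,.029,.0315,*p[:2],srch=.006,arc=np.arange(-55,56,2)))
E
```

```text
[ 0.56431758 -0.11414822  0.07017822] [ 0.99835694 -0.05726078] [ 0.34005678  0.51825771 -3.52272361]
(np.float64(52.473358154296875), array([ 0.5638, -0.1121,  0.047 ]), array([0.0011, 0.0008, 0.0011]))
(np.float64(90.01560974121094), array([ 0.5632, -0.1128,  0.0302]), array([0.0008, 0.0007, 0.0007]))
```

servo_tool(linear=[[0, 0, 0.003], [0, 0, 0.006], [0, -0.0005, 0.008], [0, -0.0005, 0.01], [0, -0.0005, 0.01]], rot=[[0, 0, 0], [0, 0, 0], [0, 0, 0], [0, 0, 0], [0, 0, 0]], claw=[0.5, 0.5, 0.5, 0.5, 0.5])

```text
clock: 11.6
position: [0.5636, -0.1138, 0.0584]
ee_rot: [-0.0, 1.0, -0.029, -0.0]
contact_force: [0.0, 0.4, -3.3]
opening: 0.0589
finger_force: 30.0
```

servo_tool(linear=[[0, 0, 0.002], [0, 0, 0.004], [0, 0, 0.005], [0, 0, 0.005]], rot=[[0, 0, 0], [0, 0, 0], [0, 0, 0], [0, 0, 0]], claw=[0.5, 0.5, 0.5, 0.5])

```text
clock: 12.1
position: [0.5638, -0.1138, 0.0539]
ee_rot: [-0.0, 1.0, -0.029, -0.0]
contact_force: [-1.2, -0.1, -1.3]
opening: 0.0591
finger_force: 30.7
```

servo_tool(linear=[[0, 0, 0.001], [0, 0, 0.001], [0, 0, 0.001]], rot=[[0, 0, 0], [0, 0, 0], [0, 0, 0]], claw=[0.5, 0.5, 0.5])

```text
clock: 12.48
position: [0.5639, -0.1138, 0.0539]
ee_rot: [-0.0, 1.0, -0.029, -0.0]
contact_force: [-4.8, 1.4, 4.6]
opening: 0.0596
finger_force: 34.4
```

servo_tool(linear=[[0, 0, -0.001], [0, 0, -0.001], [0, 0, -0.001], [0, 0, -0.03], [0, 0, -0.08], [-0.06, 0, -0.1], [-0.1, 0, -0.1], [-0.1, 0, -0.1]], rot=[[0, 0, 0], [0, 0, 0], [0, 0, 0], [0, 0, 0], [0, 0, 0], [0, 0, 0], [0, 0, 0], [0, 0, 0]], claw=[0.9, 1, 1, 1, 1, 1, 1, 1])

```text
clock: 13.48
position: [0.4623, -0.1078, 0.1526]
ee_rot: [0.0, 1.0, -0.029, 0.0]
contact_force: [0.0, 0.0, 0.8]
opening: 0.095
finger_force: 0.0
```

```bash
python3 - <<'E'
from h import *
s,R=tool();print(s["position"],R.as_matrix()[:2,0],s["contact_force"])
f=grab_frame("wrist");np.savez("w6.npz",**{k:f[k] for k in f});p=s["position"]
im=rect(f,.563,-.113,.066)
print(circ(im,.045,.0485,.563,-.113,srch=.006,sgn=1))
for z in(.084,.094):
  im=rect(f,.563,-.113,z);print(z,circ(im,.028,.0335,.563,-.113,srch=.006))
cv2.imwrite("pics/r6.png",im)
E
```

```text
[ 0.46226294 -0.10777598  0.15258297] [ 0.99829204 -0.05841817] [0.03904982 0.03296918 0.81993203]
(np.float64(78.82555389404297), array([ 0.5621, -0.1124,  0.0455]), array([0.0008, 0.0005, 0.0004]))
0.084 (np.float64(102.25233459472656), array([ 0.5629, -0.1128,  0.03  ]), array([0.0006, 0.0007, 0.0004]))
0.094 (np.float64(101.38245391845703), array([ 0.5617, -0.1126,  0.0287]), array([0.0005, 0.0006, 0.0005]))
```

```bash
python3 - <<'E'
from h import *
f=dict(np.load("top3.npz"));print(at(f,198,217,0),at(f,197,188,.109))
f=dict(np.load("w2.npz"))
im=rect(f,.588,.237,.028);print(circ(im,.0235,.0265,.588,.237,srch=.005))
print(circ(im,.019,.0215,.588,.237,srch=.005))
E
```

```text
[0.73870513 0.30237826 0.        ] [0.77870083 0.27356917 0.109     ]
(np.float64(94.94525909423828), array([0.5912, 0.2381, 0.0246]), array([0.0009, 0.0005, 0.0005]))
(np.float64(116.00546264648438), array([0.5907, 0.238 , 0.0194]), array([0.0008, 0.0006, 0.0004]))
```

servo_tool(linear=[[0.1095, -0.3517, 0], [0.1095, -0.3517, 0], [0.1095, -0.3517, 0], [0.1095, -0.3517, 0], [0.1095, -0.3517, 0], [0.1095, -0.3517, 0], [0.1095, -0.3517, 0.05], [0.1095, -0.3517, 0.1]], rot=[[0, 0, 0], [0, 0, 0], [0, 0, 0], [0, 0, 0], [0, 0, 0], [0, 0, 0], [0, 0, 0], [0, 0, 0]], claw=[1, 1, 1, 1, 1, 1, 1, 1])

```text
clock: 14.52
position: [0.5953, 0.2387, 0.0515]
ee_rot: [-0.0, 1.0, -0.028, 0.001]
contact_force: [0.1, -0.9, -0.5]
opening: 0.0951
finger_force: 0.0
```

```bash
python3 - <<'E'
from h import *
s,R=tool();p=s["position"];print(p)
f=grab_frame("wrist");im=rect(f,*p[:2],.028)
print(circ(im,.0235,.026,*p[:2],srch=.006,arc=np.arange(-90,91,2)));print(circ(im,.019,.0215,*p[:2],srch=.006,arc=np.arange(-90,91,2)))
E
```

```text
[0.5952983  0.23872613 0.05147488]
(np.float64(61.539794921875), array([0.592 , 0.2383, 0.0243]), array([0.001 , 0.0005, 0.0006]))
(np.float64(62.21104431152344), array([0.5917, 0.2384, 0.0198]), array([0.0009, 0.0006, 0.0007]))
```

servo_tool(linear=[[0.001, 0, 0.03], [0.001, 0, 0.05], [0.001, 0, 0.0536], [0.001, 0, 0.0536], [0.001, 0, 0.0536], [0.001, 0, 0.0536], [0.001, 0, 0.0536], [0.001, 0, 0.0536]], rot=[[0, 0, 0], [0, 0, 0], [0, 0, 0], [0, 0, 0], [0, 0, 0], [0, 0, 0], [0, 0, 0], [0, 0, 0]], claw=[1, 1, 0.8, 0.6, 0.4, 0.4, 0.4, 0.4])

```text
clock: 15.58
position: [0.5949, 0.2368, -0.0002]
ee_rot: [-0.0, 1.0, -0.029, 0.0]
contact_force: [0.3, -1.0, 2.4]
opening: 0.0479
finger_force: 30.0
```

servo_tool(linear=[[0, 0, -0.06], [-0.0095, 0.05, -0.12], [-0.0095, 0.3518, -0.12], [-0.0095, 0.3518, -0.12], [-0.0095, 0.3518, -0.12], [-0.0095, 0.3518, -0.12], [-0.0095, 0.3518, -0.12], [-0.0095, 0.3518, -0.12]], rot=[[0, 0, 0], [0, 0, 0], [0, 0, 0], [0, 0, 0], [0, 0, 0], [0, 0, 0], [0, 0, 0], [0, 0, 0]], claw=[0.4, 0.4, 0.4, 0.4, 0.4, 0.4, 0.4, 0.4])

```text
clock: 16.58
position: [0.5642, -0.1178, 0.1192]
ee_rot: [0.0, 0.999, -0.032, 0.0]
contact_force: [0.3, 0.4, -1.6]
opening: 0.0476
finger_force: 30.0
```

servo_tool(linear=[[0, 0, 0.025], [0, 0, 0.032], [0, 0, 0.032], [0, 0, 0.032]], rot=[[0, 0, 0], [0, 0, 0], [0, 0, 0], [0, 0, 0]], claw=[0.4, 0.4, 0.4, 0.4])

```text
clock: 17.08
position: [0.5654, -0.1134, 0.088]
ee_rot: [0.0, 1.0, -0.028, 0.001]
contact_force: [0.5, 0.4, -1.5]
opening: 0.0479
finger_force: 30.0
```

```bash
python3 - <<'E'
from h import *
s,R=tool();p=s["position"];print(p,s["contact_force"],s["opening"])
f=grab_frame("wrist");np.savez("w7.npz",**{k:f[k] for k in f})
im=rect(f,*p[:2],.084);print("head",circ(im,.029,.0312,*p[:2],srch=.006,arc=np.arange(-75,76,2)))
im=rect(f,*p[:2],.066);print("cup",circ(im,.045,.0485,*p[:2],srch=.006,sgn=1,arc=np.arange(-75,76,2)))
im=rect(f,*p[:2],p[2]+.0282);print("ring",circ(im,.0235,.026,*p[:2],srch=.006,arc=np.arange(-55,56,2)));print(circ(im,.019,.0215,*p[:2],srch=.006,arc=np.arange(-50,51,2)))
E
```

```text
[ 0.56538327 -0.11344181  0.08795367] [ 0.48630472  0.36388739 -1.47978549] 0.047924097431066334
head (np.float64(45.91933822631836), array([ 0.5632, -0.1114,  0.0298]), array([0.0017, 0.0012, 0.0007]))
cup (np.float64(62.77699279785156), array([ 0.566 , -0.1124,  0.0458]), array([0.0018, 0.0006, 0.0007]))
ring (np.float64(100.30198669433594), array([ 0.5618, -0.1121,  0.0245]), array([0.001 , 0.0006, 0.0007]))
(np.float64(143.41986083984375), array([ 0.5618, -0.1121,  0.0199]), array([0.0009, 0.0006, 0.0007]))
```

servo_tool(linear=[[0.0012, 0, 0.0], [0.0012, 0, 0.004], [0.0012, 0, 0.007], [0.0012, 0, 0.01], [0.0012, 0, 0.011], [0.0012, 0, 0.011]], rot=[[0, 0, 0], [0, 0, 0], [0, 0, 0], [0, 0, 0], [0, 0, 0], [0, 0, 0]], claw=[0.4, 0.4, 0.4, 0.4, 0.4, 0.4])

```text
clock: 17.88
position: [0.5659, -0.114, 0.076]
ee_rot: [-0.0, 1.0, -0.029, -0.0]
contact_force: [0.2, -0.5, -1.1]
opening: 0.0478
finger_force: 30.0
```

servo_tool(linear=[[0, 0, 0.002], [0, 0, 0.0035], [0, 0, 0.0045], [0, 0, 0.0045]], rot=[[0, 0, 0], [0, 0, 0], [0, 0, 0], [0, 0, 0]], claw=[0.4, 0.4, 0.4, 0.4])

```text
clock: 18.38
position: [0.566, -0.114, 0.0719]
ee_rot: [0.0, 1.0, -0.029, -0.0]
contact_force: [-1.8, 0.2, 0.5]
opening: 0.0479
finger_force: 31.0
```

servo_tool(linear=[[0, 0, 0], [0, 0, 0], [0, 0, 0], [0, 0, -0.03], [0, 0, -0.08], [-0.06, 0, -0.1], [-0.1, 0, -0.1], [-0.1, 0, -0.1]], rot=[[0, 0, 0], [0, 0, 0], [0, 0, 0], [0, 0, 0], [0, 0, 0], [0, 0, 0], [0, 0, 0], [0, 0, 0]], claw=[0.9, 1, 1, 1, 1, 1, 1, 1])

```text
clock: 19.38
position: [0.4645, -0.108, 0.1717]
ee_rot: [0.0, 1.0, -0.029, 0.0]
contact_force: [-0.3, -0.3, -0.2]
opening: 0.0955
finger_force: 0.0
```

```bash
python3 - <<'E'
from h import *
s,R=tool();p=s["position"];print(p,R.as_matrix()[:2,0])
f=grab_frame("wrist");np.savez("w8.npz",**{k:f[k] for k in f});q=(.563,-.113)
im=rect(f,*q,.084);print("head",circ(im,.029,.0312,*q,srch=.005))
for z in(.1,.106):
  im=rect(f,*q,z);print(z,circ(im,.0225,.026,*q,srch=.005),circ(im,.018,.0215,*q,srch=.005))
E
```

```text
[ 0.46451187 -0.10803995  0.17173365] [ 0.99829069 -0.05843871]
head (np.float64(82.53689575195312), array([ 0.5625, -0.1129,  0.0297]), array([0.0009, 0.0005, 0.0005]))
0.1 (np.float64(59.016502380371094), array([ 0.5617, -0.1138,  0.0255]), array([0.0009, 0.0029, 0.    ])) (np.float64(65.5605239868164), array([ 0.5618, -0.1128,  0.0195]), array([0.0007, 0.0006, 0.0005]))
0.106 (np.float64(68.59569549560547), array([ 0.5607, -0.1132,  0.0254]), array([0.0006, 0.0021, 0.0002])) (np.float64(65.91707611083984), array([ 0.5611, -0.1129,  0.019 ]), array([0.0008, 0.0005, 0.0005]))
```

servo_tool(linear=[[0.0154, -0.498, 0.02], [0.0154, -0.498, 0.02], [0.0154, -0.498, 0.02], [0.0154, -0.498, 0.02], [0.0154, -0.498, 0.02], [0.0154, -0.498, 0.02], [0.0154, -0.498, 0.02], [0.0154, -0.498, 0.02]], rot=[[0, 0, -103.4], [0, 0, -103.4], [0, 0, -103.4], [0, 0, -103.4], [0, 0, -103.4], [0, 0, -103.4], [0, 0, -103.4], [0, 0, -103.4]], claw=[1, 1, 1, 1, 1, 1, 1, 1])

```text
clock: 20.42
position: [0.511, 0.3912, 0.151]
ee_rot: [0.0, 0.749, 0.663, 0.0]
contact_force: [0.2, -0.4, 1.0]
opening: 0.095
finger_force: 0.0
```

```bash
cat > st.py <<'E'
from h import *
import sys
X=np.array([float(a) for a in sys.argv[1:4]]);yaw=float(sys.argv[4]);tilt=float(sys.argv[5]) if len(sys.argv)>5 else 0
s,R=tool();p=s["position"];m=R.as_matrix()
G=Ro.from_euler("z",yaw,degrees=True)*Ro.from_euler("x",180,degrees=True)*Ro.from_euler("x",-tilt,degrees=True)
print(p,"lin",R.inv().apply(X-p).round(4),"rot",np.degrees((R.inv()*G).as_rotvec()).round(2),"F",s["contact_force"].round(1),s["joints"].round(2))
E
python3 st.py .509 .388 .15 100
```

```text
[0.51098978 0.3911637  0.15095906] lin [-0.0034 -0.0016  0.001 ] rot [  0.02  -0.   -16.97] F [ 0.2 -0.4  1. ] [ 0.57  0.15  1.71 -0.    1.28  0.69]
```

servo_tool(linear=[[0, 0, 0], [0, 0, 0], [0, 0, 0]], rot=[[0, 0, -17], [0, 0, -17], [0, 0, -17]], claw=[1, 1, 1])

```text
clock: 20.8
position: [0.5107, 0.3889, 0.1508]
ee_rot: [-0.0, 0.646, 0.764, -0.0]
contact_force: [0.9, -0.5, 0.8]
opening: 0.0952
finger_force: 0.0
```

```bash
python3 st.py .509 .388 .15 100; python3 - <<'E'
from h import *
f=grab_frame("wrist");np.savez("w9.npz",**{k:f[k] for k in f})
# rectified at z=.076, world box, 0.25 mm/px
im=rect(f,.508,.39,.076,half=.06,res=.0002);cv2.imwrite("pics/w9.png",im[:,:]);print(im.shape)
E
```

```text
[0.51071379 0.38892766 0.15075379] lin [-0.0006 -0.0018  0.0008] rot [-0.04  0.01 -0.41] F [ 0.9 -0.5  0.8] [0.57 0.14 1.72 0.   1.28 0.4 ]
(601, 601, 3)
```

View pics/w9.png

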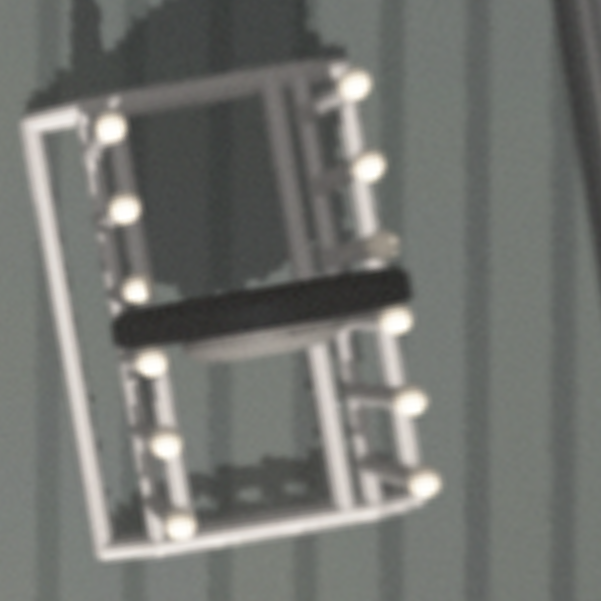

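Rectified view: the cap's top edge runs about (115,328)–(410,285), 40 px thick and centred near (300,300), between the fourth pair of white tips and the third. I'll lower onto it.

servo_tool(linear=[[0.0013, -0.0017, 0.03], [0.0013, -0.0017, 0.07], [0.0013, -0.0017, 0.09], [0.0013, -0.0017, 0.105], [0.0013, -0.0017, 0.105], [0.0013, -0.0017, 0.105]], rot=[[0, 0, 0], [0, 0, 0], [0, 0, 0], [0, 0, 0], [0, 0, 0], [0, 0, 0]], claw=[1, 1, 0.8, 0.6, 0.4, 0.3])

```text
clock: 21.6
position: [0.5094, 0.3896, 0.0482]
ee_rot: [0.0, 0.645, 0.764, 0.001]
contact_force: [-0.1, 0.8, 0.2]
opening: 0.0607
finger_force: 0.0
```

servo_tool(linear=[[0, 0, 0], [0, 0, 0], [0, 0, 0], [0, 0, 0], [0, 0, 0]], rot=[[0, 0, 0], [0, 0, 0], [0, 0, 0], [0, 0, 0], [0, 0, 0]], claw=[0.2, 0.1, 0.03, 0.03, 0.03])

```text
clock: 22.22
position: [0.508, 0.389, 0.0468]
ee_rot: [-0.0, 0.645, 0.764, -0.0]
contact_force: [-3.0, -1.0, 3.6]
opening: 0.0112
finger_force: 27.8
```

servo_tool(linear=[[0, 0, 0], [0, 0, 0]], rot=[[0, 0, 0], [0, 0, 0]], claw=[0.03, 0.03])

```text
clock: 22.48
position: [0.5078, 0.389, 0.0469]
ee_rot: [-0.0, 0.645, 0.764, -0.001]
contact_force: [-4.1, -0.4, 4.2]
opening: 0.0102
finger_force: 29.2
```

servo_tool(linear=[[0, -0.001, -0.01], [0, -0.001, -0.025], [0, -0.001, -0.05], [0, -0.001, -0.09], [0, -0.001, -0.12], [0, -0.001, -0.12]], rot=[[0, 0, 0], [0, 0, 0], [0, 0, 0], [0, 0, 0], [0, 0, 0], [0, 0, 0]], claw=[0.03, 0.03, 0.03, 0.03, 0.03, 0.03])

```text
clock: 23.22
position: [0.5092, 0.3901, 0.1712]
ee_rot: [0.001, 0.645, 0.764, 0.004]
contact_force: [-0.1, 0.9, -2.1]
opening: 0.0081
finger_force: 50.7
```

servo_tool(linear=[[-0.06, 0.01, 0], [-0.12, 0.02, 0], [-0.168, 0.03, 0.0], [-0.168, 0.03, 0.02], [-0.168, 0.03, 0.03], [-0.168, 0.03, 0.03], [-0.168, 0.03, 0.03], [-0.168, 0.03, 0.03]], rot=[[0, 0, 0], [0, 0, 0], [-10, 0, 0], [-20, 0, 0], [-30, 0, 0], [-40, 0, 0], [-45, 0, 0], [-45, 0, 0]], claw=[0.03, 0.03, 0.03, 0.03, 0.03, 0.03, 0.03, 0.03])

```text
clock: 24.22
position: [0.5618, 0.2272, 0.1319]
ee_rot: [0.245, 0.597, 0.707, 0.289]
contact_force: [-0.1, -0.4, -0.8]
opening: 0.008
finger_force: 48.9
```

```bash
python3 st.py .57 .23 .035 100 45; python3 st.py .57 .23 .035 100 50
```

```text
[0.56175865 0.22717016 0.13191456] lin [ 0.0016 -0.0619  0.0751] rot [-0.44  0.32 -0.18] F [-0.1 -0.4 -0.8] [ 0.37 -0.31  2.33 -0.39  0.38  0.5 ]
[0.56175865 0.22717016 0.13191456] lin [ 0.0016 -0.0619  0.0751] rot [-5.44  0.32 -0.17] F [-0.1 -0.4 -0.8] [ 0.37 -0.31  2.33 -0.39  0.38  0.5 ]
```

```bash
python3 st.py .63 .235 .06 100 38; python3 - <<'E'
from h import *
s,R=tool();print(R.as_matrix().round(3))
E
```

```text
[0.56175865 0.22717016 0.13191456] lin [-0.0036 -0.0016  0.0994] rot [ 6.56  0.31 -0.2 ] F [-0.1 -0.4 -0.8] [ 0.37 -0.31  2.33 -0.39  0.38  0.5 ]
[[-0.168  0.702  0.692]
 [ 0.986  0.121  0.116]
 [-0.002  0.702 -0.713]]
```

servo_tool(linear=[[-0.003, -0.0, 0.04], [-0.003, -0.001, 0.08], [-0.003, -0.0015, 0.0994], [-0.003, -0.0015, 0.0994], [-0.003, -0.0015, 0.0994]], rot=[[3, 0, 0], [6.5, 0, 0], [6.5, 0, 0], [6.5, 0, 0], [6.5, 0, 0]], claw=[0.03, 0.03, 0.03, 0.03, 0.03])

```text
clock: 24.85
position: [0.6339, 0.2369, 0.0656]
ee_rot: [0.213, 0.609, 0.721, 0.252]
contact_force: [0.3, 0.4, -1.9]
opening: 0.0077
finger_force: 48.9
```

```bash
python3 st.py .63 .235 .040 100 38
```

```text
[0.63390943 0.23687876 0.0655931 ] lin [-0.0012 -0.0192  0.0174] rot [ 0.47  0.23 -0.3 ] F [ 0.3  0.4 -1.9] [ 0.32 -0.    2.15 -0.29  0.34  0.39]
```

servo_tool(linear=[[0, 0, 0], [0, -0.009, 0.009], [0, -0.0175, 0.0165], [0, -0.0175, 0.0165], [0, -0.0175, 0.0165]], rot=[[8, 0, 0], [8, 0, 0], [8, 0, 0], [8, 0, 0], [8, 0, 0]], claw=[0.03, 0.03, 0.03, 0.03, 0.03])

```text
clock: 25.48
position: [0.6293, 0.2361, 0.0404]
ee_rot: [0.169, 0.623, 0.737, 0.2]
contact_force: [-0.0, 0.4, -1.7]
opening: 0.0078
finger_force: 47.7
```

```bash
python3 st.py .63 .235 .038 100 30;python3 st.py .60 .235 .038 100 30
```

```text
[0.62929666 0.23606585 0.04036988] lin [-0.0012 -0.0008  0.0023] rot [ 0.42  0.2  -0.3 ] F [-0.   0.4 -1.7] [ 0.31  0.06  2.09 -0.16  0.47  0.27]
[0.62929666 0.23606585 0.04036988] lin [ 0.0039 -0.0263 -0.0127] rot [ 0.42  0.2  -0.3 ] F [-0.   0.4 -1.7] [ 0.31  0.06  2.09 -0.16  0.47  0.27]
```

servo_tool(linear=[[0, -0.001, 0.0017], [0, -0.0015, 0.0026], [0, -0.0015, 0.0026]], rot=[[-1, 0, 0], [-2, 0, 0], [-2, 0, 0]], claw=[0.03, 0.03, 0.03])

```text
clock: 25.85
position: [0.6298, 0.2361, 0.0379]
ee_rot: [0.18, 0.619, 0.734, 0.213]
contact_force: [0.1, -0.0, -2.2]
opening: 0.0078
finger_force: 47.7
```

servo_tool(linear=[[0, -0.001, 0.0017], [0, -0.0012, 0.0025], [0, -0.0012, 0.0025]], rot=[[0, 0, 0], [0, 0, 0], [0, 0, 0]], claw=[0.03, 0.03, 0.03])

```text
clock: 26.22
position: [0.6318, 0.2367, 0.037]
ee_rot: [0.181, 0.619, 0.733, 0.215]
contact_force: [-2.2, -0.3, 3.4]
opening: 0.0075
finger_force: 47.9
```

servo_tool(linear=[[0, 0, 0], [0, 0, 0], [0, 0, -0.005], [0, 0, -0.015], [0, 0, -0.03], [0, 0, -0.05], [0, 0, -0.08], [0, 0, -0.12]], rot=[[0, 0, 0], [0, 0, 0], [0, 0, 0], [0, 0, 0], [0, 0, 0], [0, 0, 0], [0, 0, 0], [0, 0, 0]], claw=[0.2, 0.35, 0.4, 0.45, 0.5, 0.5, 0.5, 0.6])

```text
clock: 27.22
position: [0.5662, 0.2253, 0.1374]
ee_rot: [0.18, 0.62, 0.734, 0.213]
contact_force: [0.8, -0.3, 0.6]
opening: 0.053
finger_force: 0.0
```

```bash
python3 st.py .50 .23 .2 0 0; python3 - <<'E'
from h import *
for n in("top","wrist"):
    f=grab_frame(n);im=rect(f,.60,.235,.018,half=.08,res=.0005,fish=n=="wrist")
    cv2.imwrite(f"pics/c10{n}.png",im)
    g=im.max(2);k=(g<60).astype(np.uint8);k=cv2.morphologyEx(k,cv2.MORPH_OPEN,np.ones((9,9)))
    N,_,st,ce=cv2.connectedComponentsWithStats(k)
    for i in range(1,N):
        if st[i,4]>800:print(n,st[i]*.5,(.68-ce[i,1]*.0005).round(4),(.315-ce[i,0]*.0005).round(4),"extent x",(.68-st[i,1]*.0005).round(3),(.68-(st[i,1]+st[i,3])*.0005).round(3))
    print(cv2.resize(g,(20,20),interpolation=cv2.INTER_AREA))
E
```

```text
[0.56618307 0.22528502 0.13740368] lin [ 0.0157 -0.0208 -0.0874] rot [ 23.75 -28.12  96.66] F [ 0.8 -0.3  0.6] [ 0.34 -0.23  2.19 -0.15  0.63  0.26]
top [   48.      0.    112.5   160.5 22423. ] 0.6147 0.2048 extent x 0.68 0.52
[[132 129 119 124 132 124 120  84  61  57  57  59  58  57  60  55  58  29
   14  38]
 [109 107 108 109 106 111 105  94  54  49  49  49  48  49  50  52  51  26
   16  38]
 [110 100 108 108 102 110 105  90  54  45  47  51  45  50  48  51  55  28
   15  38]
 [111  98 108 107 100 110  98  63  42  32  32  38  43  51  48  67  75  28
   13  25]
 [109  97 107 108  99 110  77  35  20  11  11  17  25  44  47  69  73  28
   16  21]
 [109 101 109 108  99 104  49  18  12  10   7  10  10  29  46  64  65  28
   16  17]
 [110 100 107 105 100  96  33  16  11  10   8   8  11  17  39  78  73  27
   15  18]
 [109  98 109 106 100  93  25  17  15  14  14  14  14  13  33  69  66  29
   17  21]
 [110  97 108 108 100  99  31  14  16  15  15  16  16  15  31  51  63  31
   17  25]
 [109  99 108 108  98 106  51  15  16  18  17  16  16  22  39  50  63  33
   21  30]
 [109  98 109 106  98 
[... 2060 characters left out ...]
  38  40
   40  40]
 [139 126 137 137 126 138 128 132 128 102 118 128 104  76  70  55  35  35
   36  39]
 [139 126 137 137 126 138 129 132 137 123 136 130  94  76  70  74  59  36
   34  35]
 [139 126 137 137 126 138 129 133 137 123 136 131  93  77  70  75  74  60
   39  37]
 [139 126 137 137 126 138 129 133 137 123 136 131  94  77  70  75  74  69
   71  49]
 [139 126 138 137 126 138 129 133 138 123 137 131  95  77  70  75  67  52
   80  96]
 [139 126 137 137 126 138 129 133 138 124 137 131  96  78  71  75  59  45
   93 118]
 [138 126 137 137 126 138 129 133 138 123 137 131  96  77  70  75  58  48
   46  51]
 [139 125 137 137 127 138 130 133 138 124 137 131  98  77  70  75  56  47
   47  61]]
```

```bash
python3 st.py .56 .237 .16 0 0
```

```text
[0.56851981 0.22646666 0.14279917] lin [ 0.0118  0.0038 -0.018 ] rot [ 24.08 -28.68  96.57] F [ 0.3  0.2 -0.3] [ 0.34 -0.24  2.19 -0.15  0.63  0.26]
```

servo_tool(linear=[[0.012, 0.004, -0.018], [0.012, 0.004, -0.018], [0.012, 0.004, -0.018], [0.012, 0.004, -0.018], [0.012, 0.004, -0.018], [0.012, 0.004, -0.018], [0.012, 0.004, -0.018], [0.012, 0.004, -0.018]], rot=[[24.1, -28.7, 96.6], [24.1, -28.7, 96.6], [24.1, -28.7, 96.6], [24.1, -28.7, 96.6], [24.1, -28.7, 96.6], [24.1, -28.7, 96.6], [24.1, -28.7, 96.6], [24.1, -28.7, 96.6]], claw=[1, 1, 1, 1, 1, 1, 1, 1])

```text
clock: 28.32
position: [0.559, 0.2365, 0.1533]
ee_rot: [0.036, 0.989, 0.141, 0.037]
contact_force: [-0.2, -0.1, -0.8]
opening: 0.0944
finger_force: 0.0
```

```bash
python3 st.py .61 .237 .12 0 0
```

```text
[0.55900905 0.23652173 0.15331561] lin [0.0469 0.0109 0.0374] rot [ 4.16 -4.25 16.25] F [-0.2 -0.1 -0.8] [ 0.36  0.03  1.83 -0.09  1.22  1.67]
```

servo_tool(linear=[[0.047, 0.011, 0.037], [0.047, 0.011, 0.037], [0.047, 0.011, 0.037], [0.047, 0.011, 0.037]], rot=[[4.2, -4.2, 16.3], [4.2, -4.2, 16.3], [4.2, -4.2, 16.3], [4.2, -4.2, 16.3]], claw=[1, 1, 1, 1])

```text
clock: 28.82
position: [0.6103, 0.2372, 0.1219]
ee_rot: [0.0, 1.0, 0.003, 0.002]
contact_force: [0.3, 0.5, 0.5]
opening: 0.0952
finger_force: 0.0
```

```bash
python3 - <<'E'
from h import *
s,R=tool();p=s["position"];print(p,R.as_matrix().round(4).tolist(),s["contact_force"])
f=grab_frame("wrist");q=(.6157,.236)
for z in(.018,.010):
  im=rect(f,*q,z);print(circ(im,.031,.0345,*q,srch=.006,sgn=1,arc=np.arange(-80,81,2)))
E
```

```text
[0.6102538  0.23724657 0.12194131] [[1.0, 0.0064, 0.0047], [0.0064, -1.0, -0.0002], [0.0047, 0.0002, -1.0]] [0.26499523 0.4687253  0.51682829]
(np.float64(29.254135131835938), array([0.6187, 0.2365, 0.0328]), array([0.0011, 0.0005, 0.001 ]))
(np.float64(29.580684661865234), array([0.6172, 0.2364, 0.0335]), array([0.001 , 0.0005, 0.0008]))
```

servo_tool(linear=[[0.0095, 0.0017, 0.04], [0.0095, 0.0017, 0.09], [0.0095, 0.0017, 0.12], [0.0095, 0.0017, 0.128], [0.0095, 0.0017, 0.13], [0.0095, 0.0017, 0.13]], rot=[[0, 0, 0], [0, 0, 0], [0, 0, 0], [0, 0, 0], [0, 0, 0], [0, 0, 0]], claw=[1, 1, 1, 1, 1, 1])

```text
clock: 29.62
position: [0.6216, 0.236, -0.0062]
ee_rot: [-0.0, 1.0, 0.003, 0.004]
contact_force: [-0.1, -0.7, 0.9]
opening: 0.0952
finger_force: 0.0
```

```bash
python3 st.py .62 .2353 -.010 0 0
```

```text
[ 0.62159229  0.23599868 -0.00621049] lin [-0.0016  0.0007  0.0038] rot [-0.04 -0.4   0.29] F [-0.1 -0.7  0.9] [ 0.28  0.35  1.76 -0.    1.03  1.85]
```

servo_tool(linear=[[-0.001, 0.0005, 0.002], [-0.001, 0.0005, 0.003], [-0.001, 0.0005, 0.0035], [-0.001, 0.0005, 0.0035]], rot=[[0, -0.3, 0.3], [0, -0.3, 0.3], [0, -0.3, 0.3], [0, -0.3, 0.3]], claw=[1, 1, 1, 1])

```text
clock: 30.12
position: [0.6209, 0.2355, -0.0081]
ee_rot: [-0.0, 1.0, -0.0, 0.0]
contact_force: [-4.9, 0.5, 11.7]
opening: 0.0949
finger_force: 5.8
```

servo_tool(linear=[[0, 0, 0], [0, 0, 0], [0, 0, 0], [0, 0, 0], [0, 0, 0], [0, 0, 0]], rot=[[0, 0, 0], [0, 0, 0], [0, 0, 0], [0, 0, 0], [0, 0, 0], [0, 0, 0]], claw=[0.8, 0.65, 0.6, 0.6, 0.6, 0.6])

```text
clock: 30.88
position: [0.6222, 0.2351, -0.0081]
ee_rot: [-0.0, 1.0, -0.0, 0.002]
contact_force: [-1.4, -1.8, 9.2]
opening: 0.0648
finger_force: 31.8
```

```bash
python3 st.py .62 .2353 -.010 0 0
```

```text
[ 0.62219609  0.23508253 -0.00810355] lin [-0.0022 -0.0002  0.0019] rot [-0.03 -0.23 -0.04] F [-1.4 -1.8  9.2] [ 0.28  0.35  1.75 -0.    1.03  1.85]
```

servo_tool(linear=[[0, 0, -0.03], [0, 0, -0.08], [-0.02, 0.05, -0.135], [-0.056, 0.349, -0.135], [-0.056, 0.349, -0.135], [-0.056, 0.349, -0.135], [-0.056, 0.349, -0.135], [-0.056, 0.349, -0.135]], rot=[[0, 0, 0], [0, 0, 0], [0, 0, 0], [0, 0, 0], [0, 0, 0], [0, 0, 0], [0, 0, 0], [0, 0, 0]], claw=[0.6, 0.6, 0.6, 0.6, 0.6, 0.6, 0.6, 0.6])

```text
clock: 31.88
position: [0.5627, -0.1161, 0.1237]
ee_rot: [0.0, 1.0, -0.0, -0.0]
contact_force: [0.8, -0.2, -2.0]
opening: 0.0651
finger_force: 30.0
```

```bash
python3 st.py .566 -.114 .11 0 0
```

```text
[ 0.56267335 -0.11606028  0.12369659] lin [ 0.0033 -0.0021  0.0137] rot [ 0.03  0.05 -0.04] F [ 0.8 -0.2 -2. ] [-0.3   0.02  1.89 -0.    1.23  1.28]
```

servo_tool(linear=[[0.002, 0, 0.01], [0.002, 0, 0.025], [0.002, 0, 0.025], [0.002, 0, 0.025]], rot=[[0, 0, 0], [0, 0, 0], [0, 0, 0], [0, 0, 0]], claw=[0.6, 0.6, 0.6, 0.6])

```text
clock: 32.38
position: [0.5652, -0.1127, 0.0978]
ee_rot: [-0.0, 1.0, 0.001, -0.001]
contact_force: [-0.0, -0.1, -2.7]
opening: 0.065
finger_force: 30.0
```

```bash
python3 - <<'E'
from h import *
s,R=tool();p=s["position"];print(p,R.as_matrix().round(4)[2],s["contact_force"])
f=grab_frame("wrist")
im=rect(f,*p[:2],.066);print("cup",circ(im,.045,.0485,*p[:2],srch=.006,sgn=1,arc=np.arange(-75,76,2)))
im=rect(f,*p[:2],p[2]+.0261);print("cap",circ(im,.032,.034,*p[:2],srch=.006,arc=np.arange(-65,66,2)))
E
```

```text
[ 0.565175   -0.11265095  0.09777582] [-2.6e-03 -1.0e-04 -1.0e+00] [-0.04400634 -0.09070728 -2.66620832]
cup (np.float64(58.70294952392578), array([ 0.5645, -0.1122,  0.0465]), array([0.0018, 0.0005, 0.0011]))
cap (np.float64(79.39125061035156), array([ 0.5633, -0.1114,  0.0327]), array([0.0008, 0.0009, 0.0006]))
```

servo_tool(linear=[[-0.0003, 0.001, 0.003], [-0.0003, 0.001, 0.006], [-0.0003, 0.001, 0.009], [-0.0003, 0.001, 0.011], [-0.0003, 0.001, 0.011]], rot=[[0, 0, 0], [0, 0, 0], [0, 0, 0], [0, 0, 0], [0, 0, 0]], claw=[0.6, 0.6, 0.6, 0.6, 0.6])

```text
clock: 33.05
position: [0.5646, -0.1151, 0.0869]
ee_rot: [0.0, 1.0, -0.0, -0.001]
contact_force: [-0.1, 0.3, -1.7]
opening: 0.0651
finger_force: 30.0
```

servo_tool(linear=[[0, -0.001, 0], [0, -0.001, 0.002], [0, -0.001, 0.004], [0, -0.001, 0.005], [0, -0.001, 0.005]], rot=[[0, 0, 0], [0, 0, 0], [0, 0, 0], [0, 0, 0], [0, 0, 0]], claw=[0.6, 0.6, 0.6, 0.6, 0.6])

```text
clock: 33.67
position: [0.5648, -0.1141, 0.0821]
ee_rot: [0.0, 1.0, -0.0, -0.001]
contact_force: [0.1, 0.0, -0.6]
opening: 0.0649
finger_force: 30.0
```

Nearly home (0.0819 expected), with the force starting to unload. I'll let it down the last bit and release.

servo_tool(linear=[[0, 0, 0.0005], [0, 0, 0.001], [0, 0, 0.001]], rot=[[0, 0, 0], [0, 0, 0], [0, 0, 0]], claw=[0.6, 0.6, 0.6])

```text
clock: 34.05
position: [0.565, -0.1141, 0.0818]
ee_rot: [0.0, 1.0, -0.0, -0.001]
contact_force: [-2.3, 0.8, 3.5]
opening: 0.065
finger_force: 30.0
```

servo_tool(linear=[[0, 0, 0], [0, 0, 0], [0, 0, 0], [0, 0, -0.03], [0, 0, -0.08], [-0.06, 0, -0.1], [-0.1, 0, -0.1], [-0.1, 0, -0.1]], rot=[[0, 0, 0], [0, 0, 0], [0, 0, 0], [0, 0, 0], [0, 0, 0], [0, 0, 0], [0, 0, 0], [0, 0, 0]], claw=[0.8, 1, 1, 1, 1, 1, 1, 1])

```text
clock: 35.05
position: [0.4634, -0.1139, 0.1814]
ee_rot: [0.0, 1.0, -0.001, -0.001]
contact_force: [0.4, 0.3, 0.2]
opening: 0.095
finger_force: 0.0
```

```bash
python3 - <<'E'
from h import *
s,R=tool();p=s["position"];print(p,s["contact_force"])
f=grab_frame("wrist");q=(.563,-.113)
im=rect(f,*q,.066);print("cup",circ(im,.045,.0485,*q,srch=.006,sgn=1))
for z in(.100,.108,.116):
    im=rect(f,*q,z);print(z,circ(im,.031,.035,*q,srch=.006))
    if z==.108:cv2.imwrite("pics/fin.png",im);print(cv2.resize(im.max(2),(16,16),interpolation=3))
E
```

```text
[ 0.46343682 -0.11389795  0.18139395] [0.37961206 0.32577498 0.24467213]
cup (np.float64(78.62579345703125), array([ 0.5623, -0.1125,  0.0456]), array([0.0007, 0.0005, 0.0005]))
0.1 (np.float64(49.84233474731445), array([ 0.5628, -0.1133,  0.0345]), array([0.001 , 0.0008, 0.0007]))
0.108 (np.float64(51.39398956298828), array([ 0.5612, -0.1142,  0.0341]), array([0.0008, 0.0014, 0.001 ]))
[[ 34  33  34  37  39  39  38  38  39  41  43  43  45  46  47  48]
 [ 37  88  53  43  43  50  76  88  89  76  54  50  52  52  53  53]
 [ 42  65  50  58 140 142 149 153 153 149 179 140  62  59 159  78]
 [ 48  50  71 215 220 161 162 164 160 161 183 208 193  77  66  64]
 [ 53  59 198 249 222 153 120  97  98 124 180 244 249 195  71  68]
 [ 57 134 247 248 189  88  70  69  69  71  95 206 249 246 126  72]
 [ 61 208 248 236 119  74  72  70  70  73  76 133 250 250 195  74]
 [ 73 238 248 205 103  76  73  71  71  74  77 103 223 250 231  79]
 [ 88 240 247 195 100  78  75  73  73  76  80 101 208 249 237  86]
 [ 81 237 248 205 114  79  78  76  76  78  81 115 220 250 231  82]
 [ 68 212 248 239 144  89  82  81  81  82  91 152 247 249 200  77]
 [ 66 156 235 247 208 140 106  94  90 106 143 219 250 235 149  76]
 [ 65  83 206 244 247 219 175 233 184 178 227 249 243 202  83  73]
 [ 63  66 111 211 243 249 249 250 249 250 250 242 209 108  74  70]
 [ 89 130  68 106 190 218 232 240 246 234 221 187 103  74  71  67]
 [ 66  80  66  70  76 126 161 171 173 161 121  77  73 110 133  64]]
0.116 (np.float64(51.57777404785156), array([ 0.5602, -0.1151,  0.0335]), array([0.0009, 0.001 , 0.0009]))
```

```bash
python3 -c "
from plant import *
print(sign_off())"
```

```text
the job is handed in; nothing more can be done
None
```

The burner is rebuilt and handed in at about 35 s of the 70 s allowed: head in the cup with its lug in the slot, ring in the head, cap flat side up on the ring. Each part touched down within about 1 mm of its home height; I haven't seen the judge's verdict.

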